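Fish the wooden spoon out of the dish drainer

ROBOT

A 6-joint arm with a two-finger parallel gripper is mounted at the origin on a cart in front of the work surface, level with it; the furniture and walls round the work are solid. World frame = base frame: x ahead of the robot, y to its left, z up, the work surface at z = 0. Lengths are in m, angles in degrees, forces in N, time in s.
With the tool pointing down it reaches from about 0.4 to 0.825 m from the base axis. Payload 7 kg.
Tool frame: the origin (TCP) lies midway between the tips of the shut fingers; the grasp point (between the pads) lies 19 mm behind it; x points along the fingers, z is the direction in which the jaws open and shut, and the axes are right-handed (so a half turn about x gives the same grasp; the last joint's range is limited). The gripper opens to 88 mm and grips with 3 to 60 N. Pads are 19 mm wide; open, the fingers measure 130 mm over their backs; the gripper's body (78 mm by 193 mm) begins 47 mm behind the grasp point.
Start: joints at [-56.03, 20.546, 0.682, 0, -70.136, -16.507], TCP at [0.203, -0.644, 0.227] pointing down, gripper open.
Joint ranges: [-176.03, 176.03], [-82.01, 121.73], [-58.28, 71.71], [-173.87, 95.51], [-174.79, -0.11], [-173.66, 173.66]. Speed limits (degrees/s): [136.94, 136.94, 172.46, 180, 180, 180].

INTERFACE

Orientations are given as [roll, pitch, yaw] about the fixed x, y, z axes, in that order (R = Rz(yaw) Ry(pitch) Rx(roll)).
In Python, from plant import ctrl gives the robot as it stands. The module is installed in compiled form; this text tells all that it offers.
- The arm moves only by the tool servo_tool, never from a script. Its argument "deltas" is a list of rows, each a list of 3 entries, a list of its own where there are three numbers: the turn, a rotation vector about the tool's x, y, z in degrees, then the shift along the tool's x, y, z in cm, then the finger opening in cm, from 0 to 8.76. A call has 1 to 5 rows; each row is the pose to reach, as a shift and turn from the pose measured when the call began, along the tool's axes at that moment; what a row does not reach only later rows make up. A row lasts 1/10 s, in which the tool goes at most 50 mm and 8.59 degrees, less where a joint would pass 70% of its speed; a pose out of reach is approached as far as the arm can. A call with a gripper value outside its range is refused whole. The fingers move at their own pace and stop on an object; the grip force is fixed at half the most. Time passes only in rows, so rows that repeat a pose let the fingers close. It gives the time, the measured TCP pose, the force and the opening at its end, in the units of the state.
- ctrl.get_obs(): the state, without advancing time (a new reading comes with each control period).
- ctrl.snapshot(name): name is "scene" or "top"; returns a dict with "image" (384x512x3 uint8, red, green, blue), "vertical_fov" (degrees; the focal length in pixels is half the picture's height over the tangent of half this angle, whatever the lens; pixels are square), "cx", "cy" (the principal point, pixels), "k1" (the pictures are not rectified: a ray, as slopes to the right and down, at radius r is drawn at 1 + k1 r^2 times it, then the intrinsics apply), "rvec" (rotation vector, rad) and "tvec" (3), from world to camera coordinates, as OpenCV has them. Camera axes: x right, y down, z forward; pixel columns grow to the right and rows downward; lengths in m; the calibration is good to about 2 mm. A picture is of the moment at which its call begins. There is no depth.
- ctrl.close_job(): hands the job in, once; it reports no verdict.
The state is a dict: "clock": time; "joint_pos": joint angles; "qvel": joint speeds; "tau": joint torques, N m; "tool_pos": TCP position; "orientation": TCP orientation; "force": force on the tool from outside, world axes, zero at the start; "moment": the same for the moment, N m; "opening": finger opening in m.
Only numpy, scipy, OpenCV 4.12 (cv2) and the standard library are available. Lean on these libraries where they do the work, as an engineer would, in place of code of your own. Each camera call takes 0.05 s, during which the arm holds its last target. There are 200 camera calls.

TASK

The wooden spoon has slipped into the drip tray of the white dish drainer and lies with its ends under the slatted decks, as it is longer than the open bay in the middle. Tilt it and draw it out through the bay one end first, then hold it still above the drainer to drip, with the whole spoon a good 5 cm clear of the drainer's top, and finish while still holding it there. Do not knock over or push away the things standing around.

Things in the scene. Friction and masses are not known exactly. Their poses are not given: they have to be found in the camera images.
- drainer: White dish drainer, fixed, 366 (x) x 230 (y) x 67 mm; origin at its underside's centre, z up. Closed tray: inner floor at z = 8, inside 356 x 220 mm, walls 5 mm thick up to the top. A slatted deck covers each end (z = 62 to 67; nothing passes the slats); the only opening is the bay: x -70 to 70, y -75 to 75 mm. End handles stick out 18 mm.
- bay (a point): Centre of the drainer's open bay, in the plane of the drainer's top (67 mm over its underside); axes as the drainer's
- spoon_mid (a point): Middle of the loose brown wooden spoon (208 mm long, 11 mm thick, 32 to 63 g), half-way up. It lies flat on the drainer's inner floor, within 0.3 rad of the drainer's x. Its x points to the head, z up. Handle: 12 mm wide, x = -104 to 44 mm, to be gripped with the fingers closing along y; balances near x = 20 mm. Head: 43 mm wide, x = 44 to 104 mm
- spoon_head_end (a point): Tip of the spoon's head, 103 mm from its middle along x
- spoon_handle_end (a point): End of the spoon's handle, 103 mm from its middle along -x
- mug: Bystander, loose: white mug with a leaf pattern, 92 x 123 x 95 mm; origin at the centre of its underside
- bowl: Bystander, loose: small green bowl, 120 mm wide, 60 mm tall; origin at the centre of its underside
- red_plate: Bystander, loose: small dark red plate, 127 mm wide, 11 mm high; origin at the centre of its underside

How it is judged (in metres and radians):
On the way:
1. one end of the spoon has come up through the bay while the other end is still down inside the drainer (((z of spoon_head_end in the frame of drainer above 0.067 m and z of spoon_handle_end in the frame of drainer below 0.062 m) or (z of spoon_handle_end in the frame of drainer above 0.067 m and z of spoon_head_end in the frame of drainer below 0.062 m))), for 0.1 s.
At the end, for the whole second after the job is handed in: The gripper holds the spoon still (slower than 0.04 m/s), both its ends at least 40 mm above the drainer's top, its middle within 200 mm (horizontally) of the bay's centre, touching neither the drainer nor a listed bystander (z of each of spoon_head_end, spoon_handle_end in the frame of drainer above 0.107 m and horizontal distance between spoon_mid and bay below 0.2 m and contact force between the fingers and spoon above 0.5 N and contact force between spoon and drainer below 0.1 N and linear speed of spoon below 0.04 m/s and contact force between spoon and mug below 0.1 N and contact force between spoon and bowl below 0.1 N and contact force between spoon and red_plate below 0.1 N); the arm keeps its last pose, push and grip.
It fails at once if the mug is pushed more than 40 mm or tipped over (distance of mug from where it was at the start of the episode above 0.04 m or angle between mug's own z axis and vertical above 0.6 rad).
It fails at once if the bowl is pushed more than 40 mm or tipped over (distance of bowl from where it was at the start of the episode above 0.04 m or angle between bowl's own z axis and vertical above 0.6 rad).
It fails at once if the red plate is pushed more than 40 mm or tipped over (distance of red_plate from where it was at the start of the episode above 0.04 m or angle between red_plate's own z axis and vertical above 0.6 rad).
It also fails if it takes over 48 s, if anything falls off the work surface, if the arm or the gripper's body presses on something with over 40 N, if the wrist force passes 120 N, or if a joint passes its speed limit or range.

## Working session

There is one attempt and no reset: what is moved stays moved. The work goes in short steps, Python scripts to look and compute and a tool call to move; the robot and the scene stay as the last step left them, time stands still between calls to the robot, and variables do not carry over. Pictures are saved under pics/ and viewed, on a budget of 10 in all, crops included, one or two more only if the job needs it, and the job is handed in when it is done.

Besides the shell and the picture viewer there is one more tool, called after "Request:" as a command line: name --argument value ..., lists and objects as JSON in quotes. servo_tool: Moves the arm, as the interface text tells. Its arguments: {"type":"object","properties":{"deltas":{"type":"array","items":{"type":"array"}}},"required":["deltas"]}

```bash
mkdir -p pics; cat > h.py <<'E'
import numpy as np, cv2
from plant import ctrl
from scipy.spatial.transform import Rotation as R
def snap(n,fn):
    s=ctrl.snapshot(n); cv2.imwrite('pics/'+fn,cv2.cvtColor(np.asarray(s['image']),cv2.COLOR_RGB2BGR)); return s
def cam(s):
    f=192/np.tan(np.radians(s['vertical_fov'])/2)
    return np.array([[f,0,s['cx']],[0,f,s['cy']],[0,0,1.]]),np.array([s['k1'],0,0,0.]),np.array(s['rvec'],float),np.array(s['tvec'],float)
def ray(s,px,z):
    K,d,r,t=cam(s); u=cv2.undistortPoints(np.array(px,float).reshape(-1,1,2),K,d)[:,0]
    M=cv2.Rodrigues(r)[0]; c=-M.T@t; D=np.c_[u,np.ones(len(u))]@M
    return c+D*((z-c[2])/D[:,2])[:,None]
def proj(s,P):
    K,d,r,t=cam(s); return cv2.projectPoints(np.array(P,float).reshape(-1,1,3),r,t,K,d)[0][:,0]
E
python3 - <<'E'
from h import *
import pickle
S={}
for n in('scene','top'):
    S[n]=snap(n,n+'0.png'); print(n,{k:v for k,v in S[n].items() if k!='image'})
pickle.dump(S,open('s0.pkl','wb'))
print(ctrl.get_obs())
a=cv2.imread('pics/top0.png');b=cv2.imread('pics/scene0.png')
E
```

```text
scene {'vertical_fov': 56.6500400534072, 'cx': 254.28631372400278, 'cy': 195.66479544858186, 'k1': -0.07994460799313839, 'rvec': array([ 0.79066095, -2.47152645,  1.26094784]), 'tvec': array([0.5314952 , 0.15088202, 1.26050861])}
top {'vertical_fov': 54.40792606099731, 'cx': 254.58786631216427, 'cy': 184.36845132757603, 'k1': -0.002735282859938255, 'rvec': array([ 2.16775828, -2.17694777,  0.08894983]), 'tvec': array([0.17514883, 0.54675096, 1.17485152])}
{'clock': 0.1, 'joint_pos': array([-5.60291291e+01,  2.05864887e+01,  6.40021959e-01, -1.67063730e-02,
       -7.01343867e+01, -1.65057853e+01]), 'qvel': array([-0.05437065, -0.14279397,  0.10593108,  0.03918042,  0.02340445,
       -0.08367434]), 'tau': array([-1.88052189e-03, -5.84160161e+01,  2.93751758e+01,  7.01550901e+00,
        1.01514818e-02, -9.80560571e-05]), 'tool_pos': array([ 0.20241976, -0.64349654,  0.2257367 ]), 'orientation': array([  5.51416478,  89.91763482, 112.97356225]), 'force': array([-0.32403145,  0.29246818, -0.32860313]), 'moment': array([0.02711007, 0.01058831, 0.00360013]), 'opening': 0.08746169006920765}
```

View pics/top0.png

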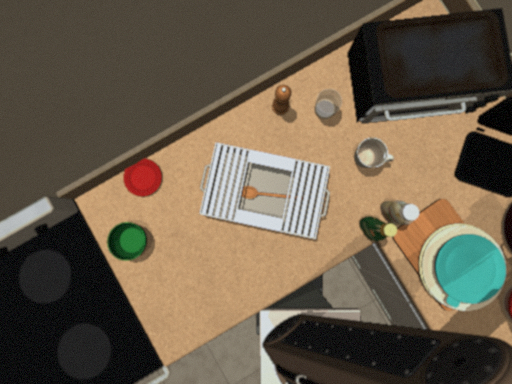

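View pics/scene0.png

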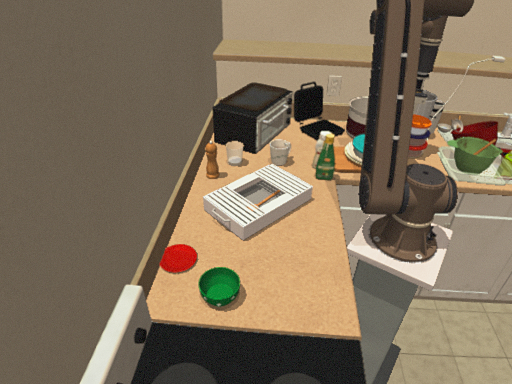

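The top view shows the drainer with corners near (217,144), (330,163), (320,238), (201,214). The spoon's head is at about (248,192) and its handle runs right to about (286,196), under the deck. The mug is at (371,153), the bowl at (128,240) and the plate at (143,177).

```bash
python3 - <<'E'
from h import *
import pickle
s=pickle.load(open('s0.pkl','rb'))['top']
im=np.asarray(s['image']); hsv=cv2.cvtColor(im,cv2.COLOR_RGB2HSV)
w=((hsv[...,1]<40)&(hsv[...,2]>165)).astype(np.uint8)*255
w[:130]=0;w[250:]=0;w[:,:190]=0;w[:,340:]=0
w=cv2.morphologyEx(w,cv2.MORPH_CLOSE,np.ones((7,7)))
c=max(cv2.findContours(w,0,2)[0],key=cv2.contourArea)
P=ray(s,c[:,0],0.067)
rc=cv2.minAreaRect(P[:,:2].astype(np.float32)*1000);print('rect',rc); print(cv2.boxPoints(rc))
br=((hsv[...,0]<16)&(hsv[...,1]>120)&(hsv[...,2]>70)).astype(np.uint8)
m=np.zeros_like(br);m[170:215,205:325]=1
br*=m
ys,xs=np.nonzero(br);print(len(xs),xs.min(),xs.max())
Q=ray(s,np.c_[xs,ys],0.0135)
np.set_printoptions(precision=4,suppress=True)
for x in range(xs.min(),xs.max()+1,2):
    k=xs==x
    if k.any(): print(x,ys[k].min(),ys[k].max(),Q[k].mean(0)[:2])
cr=cv2.resize(im[135:245,190:340],None,fx=5,fy=5,interpolation=cv2.INTER_CUBIC)
cv2.imwrite('pics/crop1.png',cr[...,::-1])
E
```

```text
rect ((527.4539184570312, 141.9246826171875), (392.7925720214844, 229.8583984375), 77.75714111328125)
[[373.49152  -25.633652]
 [598.1224   -74.37648 ]
 [681.4163   309.48303 ]
 [456.78546  358.22583 ]]
203 242 285
242 193 195 [0.5174 0.2138]
244 187 196 [0.5255 0.2073]
246 187 197 [0.5238 0.2008]
248 186 197 [0.5254 0.1943]
250 187 197 [0.5238 0.1879]
252 187 197 [0.5238 0.1814]
254 188 196 [0.5237 0.1749]
256 190 195 [0.5221 0.1684]
258 193 194 [0.5188 0.162 ]
260 193 194 [0.5188 0.1555]
262 193 194 [0.5187 0.149 ]
264 193 194 [0.5187 0.1426]
266 193 194 [0.5187 0.1361]
268 194 194 [0.517  0.1296]
270 194 195 [0.5154 0.1232]
272 194 195 [0.5154 0.1167]
274 194 195 [0.5153 0.1103]
276 194 195 [0.5153 0.1038]
278 195 196 [0.512  0.0974]
280 195 196 [0.512  0.0909]
282 195 196 [0.512  0.0844]
284 195 196 [0.512 0.078]
```

View pics/crop1.png

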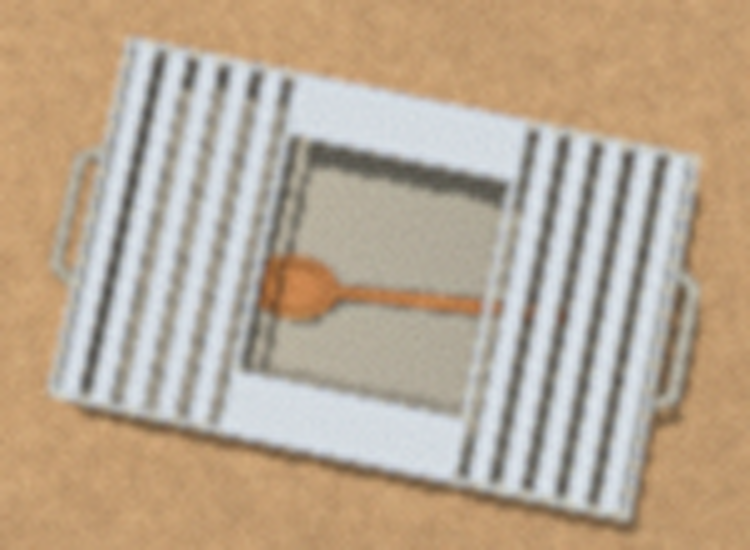

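The crop shows the neck at crop px (340,293) and the head's left part showing through the slat gap at about x=262. The handle reaches under the right deck, with a trace at about (565,313). Drainer top corners are at crop px (130,40), (697,155), (632,520) and (52,393).

```bash
python3 - <<'E'
from h import *
import pickle
np.set_printoptions(precision=4,suppress=True)
s=pickle.load(open('s0.pkl','rb'))['top']
f=lambda L:np.array(L,float)/5+[190,135]-.4
C=ray(s,f([(130,40),(697,155),(632,520),(52,393)]),.067)[:,:2];print(C, [np.linalg.norm(C[i]-C[i-1]) for i in range(4)])
B=ray(s,f([(305,140),(512,182),(462,412),(245,368)]),.067)[:,:2];print('bay',B,B.mean(0))
c=C.mean(0);ux=(C[0]+C[3]-C[1]-C[2]);ux/=np.linalg.norm(ux);uy=np.array([-ux[1],ux[0]])
print('centre',c,'yaw',np.degrees(np.arctan2(ux[1],ux[0])))
S=ray(s,f([(262,288),(340,293),(490,308),(565,314)]),.0135)[:,:2]
print('spoon world',S,'drainer',(S-c)@np.c_[ux,uy])
d=S[1]-S[2];d/=np.linalg.norm(d);print('spoon yaw',np.degrees(np.arctan2(d[1],d[0])))
m=S[1]-.044*d;g=m+.010*d
for n,p in(('mid',m),('grip s=10',g),('head',m+.104*d),('hend',m-.104*d)):print(n,p,(p-c)@np.c_[ux,uy])
o=ctrl.get_obs();T=R.from_euler('xyz',o['orientation'],degrees=True);print(T.as_matrix())
E
```

```text
[[ 0.6757  0.2942]
 [ 0.6013 -0.0591]
 [ 0.3765 -0.0145]
 [ 0.4553  0.3411]] [np.float64(0.22533224796549642), np.float64(0.36099790724496694), np.float64(0.22916916603366552), np.float64(0.3642692278899147)]
bay [[0.6119 0.1847]
 [0.5849 0.0561]
 [0.4426 0.0887]
 [0.4702 0.2221]] [0.5274 0.1379]
centre [0.5272 0.1404] yaw 77.80059279092612
spoon world [[0.5232 0.2138]
 [0.5198 0.1633]
 [0.5096 0.0664]
 [0.5055 0.018 ]] drainer [[ 0.0709  0.0193]
 [ 0.0208  0.0121]
 [-0.0761  0.0015]
 [-0.1243 -0.0047]]
spoon yaw 84.02683950831094
mid [0.5152 0.1195] [-0.023   0.0073]
grip s=10 [0.5162 0.1295] [-0.013   0.0084]
head [0.526 0.223] [0.0804 0.0186]
hend [0.5044 0.0161] [-0.1264 -0.004 ]
[[-0.0006 -0.9539 -0.3   ]
 [ 0.0013 -0.3     0.9539]
 [-1.      0.0001  0.0014]]
```

```bash
cat >> h.py <<'E'
np.set_printoptions(precision=3,suppress=True)
def rot(yaw,tilt):
    n=np.radians(yaw);z=np.array([np.cos(n),np.sin(n),0]);x=np.array([0,0,-1.])
    return R.from_matrix(np.c_[x,np.cross(z,x),z])*R.from_rotvec([0,0,-tilt],degrees=True)
def go(pos,yaw=174,tilt=0):
    o=ctrl.get_obs();T=R.from_euler('xyz',o['orientation'],degrees=True)
    print('turn',(T.inv()*rot(yaw,tilt)).as_rotvec(degrees=True),'cm',100*T.inv().apply(np.array(pos)-o['tool_pos']),'|',o['clock'],o['tool_pos'],o['force'],o['opening'])
E
python3 -c "
from h import *
go([.5168,.1344,.35])"
```

```text
turn [-66.541   0.077   0.041] cm [-12.341 -53.327  64.791] | 0.1 [ 0.202 -0.643  0.226] [-0.324  0.292 -0.329] 0.08746169006920765
```

Request:
servo_tool --deltas '[[[0, 0, 0], [-5, 0, 0], 4.5], [[0, 0, 0], [-10, 0, 0], 4.5], [[0, 0, 0], [-13, 0, 0], 4.5], [[-8, 0, 0], [-13, -3, 4], 4.5], [[-16, 0, 0], [-13, -6, 8], 4.5]]'

```text
clock: 0.6
tool_pos: [0.2359, -0.549, 0.3553]
orientation: [-18.5, 89.9, 105.2]
force: [2.1, 0.9, -0.4]
opening: 0.0531
```

```bash
python3 -c "
from h import *
go([.5168,.1344,.35])"
```

```text
turn [-50.359   0.079   0.076] cm [  0.641 -61.247  41.328] | 0.6 [ 0.236 -0.549  0.355] [ 2.069  0.874 -0.4  ] 0.05312896301534351
```

Request:
servo_tool --deltas '[[[-50, 0, 0], [0.6, -61.2, 41.3], 4.5], [[-50, 0, 0], [0.6, -61.2, 41.3], 4.5], [[-50, 0, 0], [0.6, -61.2, 41.3], 4.5], [[-50, 0, 0], [0.6, -61.2, 41.3], 4.5], [[-50, 0, 0], [0.6, -61.2, 41.3], 4.5]]'

```text
clock: 1.1
tool_pos: [0.3308, -0.3162, 0.3538]
orientation: [-68.2, 89.9, 98.6]
force: [1.7, -0.0, -0.2]
opening: 0.0453
```

```bash
python3 -c "
from h import *
go([.5168,.1344,.35])"
```

```text
turn [-7.243  0.034  0.102] cm [  0.462 -48.124  -7.784] | 1.1 [ 0.331 -0.316  0.354] [ 1.702 -0.036 -0.22 ] 0.045266310921297404
```

Request:
servo_tool --deltas '[[[-7.2, 0, 0], [0.5, -48.1, -7.8], 4.5], [[-7.2, 0, 0], [0.5, -48.1, -7.8], 4.5], [[-7.2, 0, 0], [0.5, -48.1, -7.8], 4.5], [[-7.2, 0, 0], [0.5, -48.1, -7.8], 4.5], [[-7.2, 0, 0], [0.5, -48.1, -7.8], 4.5]]'

```text
clock: 1.6
tool_pos: [0.4259, -0.0849, 0.3519]
orientation: [-91.4, 89.9, 82.5]
force: [1.4, -0.5, 0.3]
opening: 0.0447
```

```bash
python3 -c "
from h import *
go([.5168,.1344,.15])"
```

```text
turn [-0.022 -0.003  0.127] cm [ 20.24  -22.714  -6.742] | 1.6 [ 0.426 -0.085  0.352] [ 1.445 -0.488  0.257] 0.044685777990621886
```

Request:
servo_tool --deltas '[[[0, 0, 0.1], [0, -5, -1.5], 4.5], [[0, 0, 0.1], [0, -10, -3], 4.5], [[0, 0, 0.1], [3, -14, -4.3], 4.5], [[0, 0, 0.1], [6, -18, -5.5], 4.5], [[0, 0, 0.1], [8, -21, -6.4], 4.5]]'

```text
clock: 2.1
tool_pos: [0.5115, 0.1194, 0.2709]
orientation: [-43.8, 90.0, 130.2]
force: [1.5, -0.2, 0.2]
opening: 0.045
```

```bash
python3 -c "
from h import *
go([.5168,.1344,.11])"
```

```text
turn [0.021 0.029 0.027] cm [16.087 -1.544 -0.382] | 2.1 [0.511 0.119 0.271] [ 1.526 -0.179  0.196] 0.044951966284994684
```

Request:
servo_tool --deltas '[[[0, 0, 0], [4, -1.5, -0.4], 4.5], [[0, 0, 0], [8, -1.5, -0.4], 4.5], [[0, 0, 0], [12, -1.5, -0.4], 4.5], [[0, 0, 0], [16, -1.5, -0.4], 4.5], [[0, 0, 0], [16, -1.5, -0.4], 4.5]]'

```text
clock: 2.6
tool_pos: [0.5133, 0.1321, 0.1058]
orientation: [30.4, 89.4, -155.7]
force: [-0.3, 0.1, 0.1]
opening: 0.045
```

```bash
python3 - <<'E'
from h import *
go([.5168,.1344,.011])
s=snap('top','top2.png'); im=np.asarray(s['image'])
a=cv2.resize(im[115:255,180:350],None,fx=4,fy=4,interpolation=cv2.INTER_CUBIC)
cv2.imwrite('pics/c2.png',a[...,::-1])
s=snap('scene','sc2.png'); im=np.asarray(s['image'])
a=cv2.resize(im[120:260,190:350],None,fx=4,fy=4,interpolation=cv2.INTER_CUBIC)
cv2.imwrite('pics/c3.png',a[...,::-1])
E
```

```text
turn [-0.035  0.509 -0.298] cm [ 9.476 -0.319 -0.408] | 2.6 [0.513 0.132 0.106] [-0.321  0.055  0.105] 0.04499607703193069
```

View pics/c3.png

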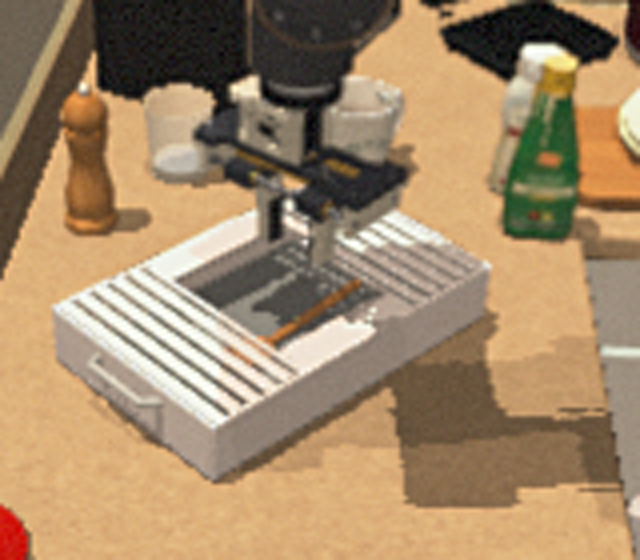

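The scene crop shows the fingers (270,225) and (320,245) above the bay, on either side of the spoon line that runs from (265,345) to (355,285). Nothing is in the way, so I'm descending.

Request:
servo_tool --deltas '[[[0, 0.5, -0.3], [2.5, -0.3, -0.4], 4.5], [[0, 0.5, -0.3], [5, -0.3, -0.4], 4.5], [[0, 0.5, -0.3], [7, -0.3, -0.4], 4.5], [[0, 0.5, -0.3], [8, -0.3, -0.4], 4.5], [[0, 0.5, -0.3], [8, -0.3, -0.4], 4.5]]'

```text
clock: 3.2
tool_pos: [0.5218, 0.1365, 0.032]
orientation: [-150.6, 89.5, 23.4]
force: [-0.0, 0.6, 0.5]
opening: 0.0447
```

```bash
python3 -c "
from h import *
go([.5168,.1344,.0115])"
```

```text
turn [ 0.05  -0.455  0.256] cm [2.041 0.27  0.493] | 3.2 [0.522 0.137 0.032] [-0.039  0.642  0.504] 0.04468497387188325
```

Request:
servo_tool --deltas '[[[0, -0.3, 0.2], [0.6, 0.2, 0.3], 4.5], [[0, -0.3, 0.2], [1.2, 0.2, 0.3], 4.5], [[0, -0.3, 0.2], [1.6, 0.2, 0.3], 4.5], [[0, -0.3, 0.2], [1.8, 0.2, 0.3], 4.5], [[0, -0.3, 0.2], [1.8, 0.2, 0.3], 4.5]]'

```text
clock: 3.7
tool_pos: [0.5187, 0.1348, 0.0137]
orientation: [-163.6, 89.9, 10.4]
force: [0.2, -0.2, 0.4]
opening: 0.0451
```

```bash
python3 -c "
from h import *
go([.5168,.1344,.0115])"
```

```text
turn [ 0.051 -0.14   0.041] cm [0.224 0.063 0.185] | 3.7 [0.519 0.135 0.014] [ 0.215 -0.173  0.423] 0.0451128206124822
```

Request:
servo_tool --deltas '[[[0, 0, 0], [0.2, 0.05, 0.15], 4.5], [[0, 0, 0], [0.25, 0.05, 0.15], 4.5], [[0, 0, 0], [0.25, 0.05, 0.15], 0], [[0, 0, 0], [0.25, 0.05, 0.15], 0], [[0, 0, 0], [0.25, 0.05, 0.15], 0]]'

```text
clock: 4.2
tool_pos: [0.5172, 0.1345, 0.0113]
orientation: [-162.8, 89.8, 11.2]
force: [0.3, 0.3, -0.6]
opening: 0.0265
```

Request:
servo_tool --deltas '[[[0, 0, 0], [0, 0, 0], 0], [[0, 0, 0], [0, 0, 0], 0], [[0, 0, 0], [0, 0, 0], 0], [[0, 0, 0], [0, 0, 0], 0]]'

```text
clock: 4.6
tool_pos: [0.5173, 0.1346, 0.0114]
orientation: [-161.1, 89.8, 12.9]
force: [0.7, 0.1, 0.7]
opening: 0.0122
```

```bash
python3 -c "
from h import *
go([.5168-.0026,.1344-.025,.015])"
```

```text
turn [ 0.057 -0.158  0.054] cm [-0.364  2.539  0.05 ] | 4.6 [0.517 0.135 0.011] [0.745 0.138 0.717] 0.012194105884298177
```

The fingers stopped at 12.2 mm, which matches the handle's width, so the spoon is gripped. Next I raise it slightly and slide it towards the handle side.

Request:
servo_tool --deltas '[[[0, 0, 0], [-0.4, 0, 0], 0], [[0, 0, 0], [-0.5, 0.8, 0], 0], [[0, 0, 0], [-0.5, 1.7, 0], 0], [[0, 0, 0], [-0.5, 2.5, 0], 0], [[0, 0, 0], [-0.5, 2.5, 0], 0]]'

```text
clock: 5.1
tool_pos: [0.5142, 0.1083, 0.0163]
orientation: [-165.3, 89.9, 8.7]
force: [0.7, 0.2, 0.2]
opening: 0.0118
```

```bash
python3 - <<'E'
from h import *
# handle-end pivot: grip s=15 -> 119 mm from handle end; pivot tcp
o=ctrl.get_obs();T=R.from_euler('xyz',o['orientation'],degrees=True);p=o['tool_pos']
d=np.array([np.cos(np.radians(84)),np.sin(np.radians(84)),0])
print(p,o['force'],o['opening'])
for t in(6,12,18,24,28):
    a=np.radians(t);q=p+d*.119*(np.cos(a)-1)+[0,0,.119*np.sin(a)]
    print(t,100*T.inv().apply(q-p))
s=snap('top','top4.png'); im=np.asarray(s['image'])
cv2.imwrite('pics/c4.png',cv2.resize(im[115:255,180:350],None,fx=4,fy=4,interpolation=cv2.INTER_CUBIC)[...,::-1])
E
```

```text
[0.514 0.108 0.016] [0.733 0.209 0.154] 0.011761142867694255
6 [-1.244  0.064 -0.003]
12 [-2.474  0.259 -0.005]
18 [-3.678  0.58  -0.008]
24 [-4.841  1.026 -0.011]
28 [-5.587  1.39  -0.012]
```

View pics/c4.png

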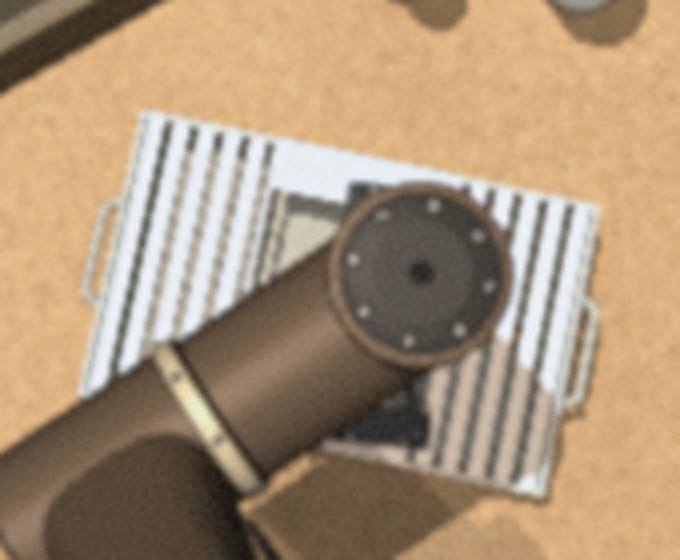

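The arm hides the spoon in this view, but no wood shows through the left slats around (190,260), so the head has left the deck. Next I tilt it head-up about the handle end.

Request:
servo_tool --deltas '[[[0, 0, -4], [-0.9, 0, 0], 0], [[0, 0, -8], [-1.7, 0.1, 0], 0], [[0, 0, -12], [-2.5, 0.3, 0], 0], [[0, 0, -18], [-3.7, 0.6, 0], 0], [[0, 0, -24], [-4.9, 1.0, 0], 0]]'

```text
clock: 5.65
tool_pos: [0.5139, 0.1, 0.0665]
orientation: [-90.7, 65.7, 83.5]
force: [0.1, -0.0, -9.8]
opening: 0.0119
```

```bash
python3 - <<'E'
from h import *
go([0.513,.098,.065],tilt=24)
s=snap('scene','sc5.png'); im=np.asarray(s['image'])
cv2.imwrite('pics/c5.png',cv2.resize(im[120:260,190:350],None,fx=4,fy=4,interpolation=cv2.INTER_CUBIC)[...,::-1])
E
```

```text
turn [ 0.219 -0.211  0.324] cm [0.05  0.249 0.073] | 5.65 [0.514 0.1   0.066] [ 0.137 -0.003 -9.81 ] 0.011853141698462416
```

View pics/c5.png

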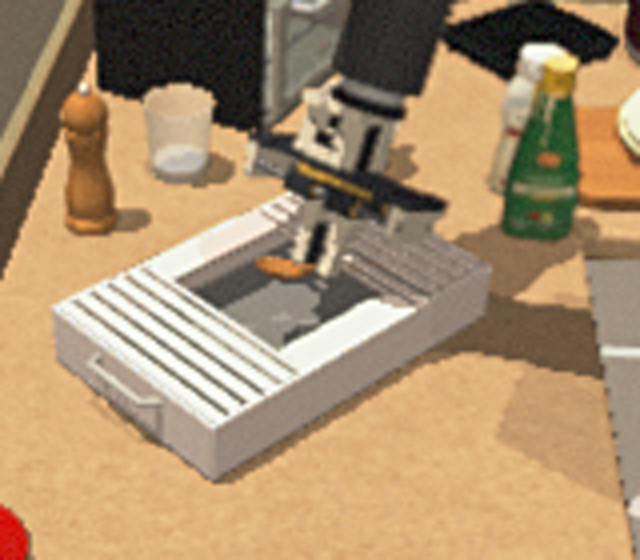

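The head is up through the bay at (285,267). The -9.8 N force says the handle is touching the underside of the deck, so I move horizontally towards the head side first and then along the spoon's axis.

Request:
servo_tool --deltas '[[[0, 0, 0.3], [0.4, -0.9, 0], 0], [[0, 0, 0.3], [0.8, -1.8, 0], 0], [[0, 0, 0.3], [1.0, -2.5, 0], 0], [[0, 0, 0.3], [1.0, -3.5, 0], 0], [[0, 0, 0.3], [1.0, -4.5, 0], 0]]'

```text
clock: 6.2
tool_pos: [0.5186, 0.1444, 0.0771]
orientation: [-90.8, 65.6, 83.4]
force: [0.4, -0.1, -0.5]
opening: 0.0119
```

```bash
python3 - <<'E'
from h import *
go([0.513,.098,.065],tilt=24)
s=snap('scene','sc6.png'); im=np.asarray(s['image'])
cv2.imwrite('pics/c6.png',cv2.resize(im[120:260,190:350],None,fx=4,fy=4,interpolation=cv2.INTER_CUBIC)[...,::-1])
E
```

```text
turn [ 0.246 -0.251  0.35 ] cm [-0.826  4.759  0.084] | 6.2 [0.519 0.144 0.077] [ 0.407 -0.143 -0.489] 0.01190799822481294
```

View pics/c6.png

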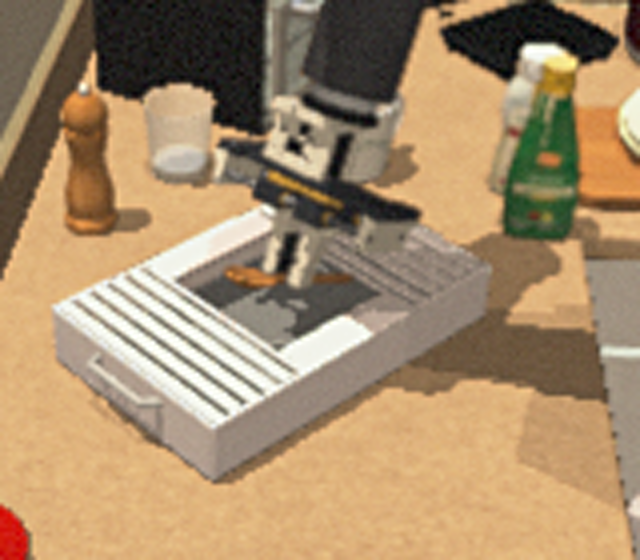

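```bash
cat >> h.py <<'E'
def spoon(tilt,s0=15):
    o=ctrl.get_obs();T=R.from_euler('xyz',o['orientation'],degrees=True)
    g=o['tool_pos']-.003*T.as_matrix()[:,0]
    a=np.radians(tilt);y=np.radians(84);s=np.array([np.cos(y)*np.cos(a),np.sin(y)*np.cos(a),np.sin(a)])
    return g+s*(.104-s0/1000),g-s*(.104+s0/1000)
E
python3 - <<'E'
from h import *
s=snap('scene','sc7.png'); t=snap('top','top7.png')
for a in(5,12,18,24,30):
    P=np.array(spoon(a)); print(a,P[:,2],proj(s,P),proj(t,P))
for n,q in(('scene',s),('top',t)):
    hsv=cv2.cvtColor(np.asarray(q['image']),cv2.COLOR_RGB2HSV)
    m=((hsv[...,0]<16)&(hsv[...,1]>140)&(hsv[...,2]>60)).astype(np.uint8)
    N,l,st,ce=cv2.connectedComponentsWithStats(m)
    for i in range(1,N):
        x,y,w,h,A=st[i]
        if A>5 and 200<x<330 and 130<y<230:print(n,st[i],ce[i])
E
```

```text
5 [0.088 0.07 ] [[245.505 196.931]
 [280.028 177.923]] [[235.385 188.966]
 [302.6   196.13 ]]
12 [0.099 0.055] [[245.814 194.347]
 [279.489 181.108]] [[235.706 188.745]
 [301.358 196.327]]
18 [0.108 0.043] [[246.272 192.039]
 [278.826 183.897]] [[236.334 188.593]
 [299.891 196.442]]
24 [0.116 0.032] [[246.905 189.676]
 [277.986 186.714]] [[237.289 188.477]
 [298.078 196.509]]
30 [0.125 0.021] [[247.706 187.287]
 [276.979 189.533]] [[238.567 188.401]
 [295.948 196.528]]
scene [205 143  14  36 342] [211.228 161.094]
scene [325 159   5   2   8] [327.  159.5]
scene [246 187  15   5  45] [252.756 188.822]
scene [269 189   8   1   8] [272.5 189. ]
```

Request:
servo_tool --deltas '[[[0, 0, 0], [0, -1, 0], 0], [[0, 0, 0], [0, -2, 0], 0], [[0, 0, 0], [0, -3, 0], 0], [[0, 0, 0], [0, -4.2, 0], 0], [[0, 0, 0], [0, -5.3, 0], 0]]'

```text
clock: 6.85
tool_pos: [0.524, 0.1929, 0.0999]
orientation: [-91.0, 65.6, 83.2]
force: [0.2, 0.4, -1.0]
opening: 0.0119
```

Request:
servo_tool --deltas '[[[0, 0, 0], [-1.5, -0.7, 0], 0], [[0, 0, 0], [-4, -1.8, 0], 0], [[0, 0, 0], [-7, -3.1, 0], 0], [[0, 0, 0], [-10, -4.5, 0], 0], [[0, 0, 0], [-13, -5.8, 0], 0]]'

```text
clock: 7.35
tool_pos: [0.5226, 0.1917, 0.245]
orientation: [-91.2, 65.6, 83.0]
force: [0.6, 0.2, -1.3]
opening: 0.0114
```

Request:
servo_tool --deltas '[[[0, 0, 0], [0, 0, 0], 0], [[0, 0, 0], [0, 0, 0], 0], [[0, 0, 0], [0, 0, 0], 0], [[0, 0, 0], [0, 0, 0], 0], [[0, 0, 0], [0, 0, 0], 0]]'

```text
clock: 7.85
tool_pos: [0.5222, 0.1916, 0.2439]
orientation: [-90.9, 65.7, 83.3]
force: [-0.7, 0.0, -1.3]
opening: 0.0117
```

```bash
python3 - <<'E'
from h import *
go([0.513,.098,.065],tilt=24)
s=snap('scene','sc8.png'); t=snap('top','top8.png')
for a in(12,18,24,30,36):
    P=np.array(spoon(a)); print(a,P.ravel(),proj(s,P).ravel(),proj(t,P).ravel())
A=np.asarray(s['image'])[90:230,170:330];B=np.asarray(t['image'])[110:250,100:260]
B=np.asarray(t['image'])[110:250,190:350]
cv2.imwrite('pics/c8.png',cv2.resize(np.vstack([A,B]),None,fx=2.1,fy=2.1,interpolation=cv2.INTER_CUBIC)[...,::-1])
E
```

```text
turn [ 0.259 -0.308  0.344] cm [12.427 15.943  0.079] | 7.85 [0.522 0.192 0.244] [-0.661  0.023 -1.327] 0.011710176861810863
12 [0.531 0.277 0.265 0.51  0.075 0.222] [236.555 159.572 274.575 149.071] [213.379 182.477 290.783 191.563]
18 [0.531 0.275 0.274 0.51  0.078 0.21 ] [237.036 156.898 273.869 152.247] [213.905 182.239 289.201 191.754]
24 [0.531 0.271 0.283 0.511 0.082 0.199] [237.716 154.185 272.966 155.428] [214.819 182.045 287.217 191.885]
30 [0.53  0.267 0.291 0.511 0.088 0.187] [238.589 151.466 271.874 158.586] [216.123 181.897 284.864 191.957]
36 [0.53  0.262 0.299 0.512 0.095 0.177] [239.644 148.778 270.605 161.695] [217.809 181.799 282.174 191.972]
```

View pics/c8.png

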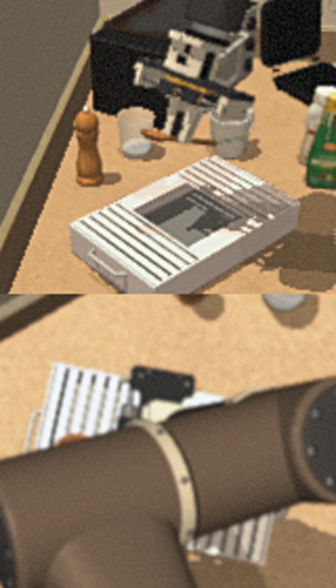

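The spoon is out and hanging clear. In the scene its head is near (239,153) and its handle end near (275,157), which fits a tilt of about 25 to 30° with the lowest end at z of about 0.19. The mug, glass and shaker stand where they did.

Request:
servo_tool --deltas '[[[0, 0, 0], [0, 0, 0], 0], [[0, 0, 0], [0, 0, 0], 0], [[0, 0, 0], [0, 0, 0], 0]]'

```text
clock: 8.25
tool_pos: [0.5224, 0.1916, 0.2441]
orientation: [-91.0, 65.7, 83.2]
force: [0.3, 0.8, -0.5]
opening: 0.0119
```

```bash
python3 -c "
from h import *
o=ctrl.get_obs();print(o['clock'],o['tool_pos'],o['opening'],o['force'],o['qvel'])
print(ctrl.close_job())"
```

```text
8.25 [0.522 0.192 0.244] 0.011896366251688516 [ 0.295  0.768 -0.456] [-0.04  -0.237  0.158  0.071  0.022  0.024]
the job is handed in; nothing more can be done
None
```

The spoon is out of the drainer, and I handed the job in with the gripper still holding it above the bay. `close_job()` reports no verdict.

- **How it came out:** I gripped the handle near its balance point and slid it about 25 mm so the head left the deck. Then I tilted it about 24° head-up through the bay and drew it out along its axis.
- **Last checks at 8.25 s:**
  - **Grip:** the fingers are stopped at 11.9 mm on the 12 mm handle and the arm is practically still.
  - **Clearance:** the spoon's ends are at z of about 0.19 and 0.28 to 0.29 m, so the lower one is about 12 cm above the drainer's top. These heights are worked out from the tool pose and agree with the scene picture.
  - **Position:** the spoon's middle is about 4 cm from the bay's centre.
- **What disagreed:**
  - **Deck contact:** during the tilt the handle pressed on the underside of the deck with about 10 N. It cleared when I moved towards the head, but the spoon may have turned a few degrees in the grip.
  - **Bystanders:** the mug looked unmoved in the last scene picture. I did not check the bowl and plate at the end, but they stood well away from the arm's path.

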